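# Pack finished clay blocks from the saw's catch tray and close the tote

### The arm

A 7-joint arm with a two-finger parallel gripper is mounted at the origin on the work surface. World frame = base frame: x ahead of the robot, y to its left, z up, the work surface at z = 0. Lengths are in mm, angles in rad, forces in N, time in s.
With the tool pointing down it reaches from about 400 to 750 mm from the base axis. Payload 19.5 kg.
Tool frame: the origin (TCP) lies midway between the tips of the shut fingers; the grasp point (between the pads) lies 19 mm behind it; z points along the fingers, y is the line along which they close (so a half turn about z gives the same grasp; the last joint's range is limited). The gripper opens to 85 mm and grips with 20 to 120 N. Pads are 22 mm wide; open, the fingers measure 114 mm over their backs; the gripper's body (76 mm by 85 mm) begins 54 mm behind the grasp point. The pads swing forward as they close: fully open they stand 13 mm farther back than shut.
Start: joints at [1.089, 0.707, -0.028, 1.485, 0.022, 0.951, -0.075], TCP at [244.801, -520.257, 231.268] pointing down, gripper open.
Joint ranges: [-2.71, 2.71], [-0.32, 2.16], [-1.57, 1.52], [0, 2.45], [-1.46, 4.6], [0, 2.02], [-2.83, 2.83]. Speed limits (rad/s): [1.89, 1.89, 2.57, 2.57, 3.01, 3.01, 3.01].

### API

Orientations are given as a unit quaternion [w, x, y, z].
In Python, from cell import robot gives the robot as it stands.
- The arm moves only by the tool step_arm, never from a script. Its arguments are lists of equal length, an entry for each row: "linear": the shift along the tool's x, y, z as a fraction of full scale, a list of three; "turn": the turn, a rotation vector about the tool's x, y, z as a fraction of full scale, a list of three; "gripper": the opening, from 0 (shut) to 1 (fully open). A call has 1 to 8 rows; each row shifts and turns the commanded pose from where the row before left it, along the tool's axes as they then stand; what a row does not reach is not made up. Full scale, the value 1, is 20 cm for a shift and pi/2 rad for a turn. A row lasts 1/12 s, in which the tool goes at most 41.7 mm and 7.16 degrees, less where a joint would pass 70% of its speed; a pose out of reach is approached as far as the arm can. A call with a number of a shift or a turn outside -1 to 1 is refused whole. A call with a gripper value outside its range is refused whole. The fingers move at their own pace and stop on an object; the grip force is fixed at half the most. Time passes only in rows, so rows that do not move let the fingers close. It gives the time, the measured TCP pose, the force, the opening and the grip force at its end, in the units of the state.
- robot.sense(): the state, without advancing time (a new reading comes with each control period).
- robot.capture(name): name is "scene" or "top" or "wrist"; returns the picture (480x640x3 uint8, blue, green, red); there is no depth.
- robot.calibration(name): a dict with "mtx" (3x3 intrinsics, pixels), "world_from_camera" (4x4, takes a point from camera to world coordinates). Camera axes: x right, y up, looking along -z (the intrinsics and any distortion apply to the point x, -y, -z); pixel columns grow to the right and rows downward; lengths in mm; the calibration is good to about 2 mm. A picture is of the moment at which its call begins: read the wrist's pose just before it. calibration takes no time and is no camera call; for the wrist camera it gives the pose at the moment of the call.
- robot.close_job(): hands the job in; it is judged then, once.
Trained networks look in the newest picture that a camera, given by its name, has taken for a name from the list of things; names that differ only in an ending like _2 or _b are one class to them, and where a whole thing is asked for, a point or a joint stands for the part that bears it (a point fixed in the world has none). Each returns a list of dicts, best first, with "conf" (0 to 1); they miss things now and then, are a little off and sometimes report something else, mostly with a low value. They report only what shows in the picture. A call takes as long as a camera call. They do not tell look-alikes from the thing itself.
- robot.search_frame(thing, camera): "rect" ([left, top, width, height] in pixels, round what is visible of it).
- robot.silhouettes(thing, camera): "region" (480x640 bool, what is visible of it) and "rect" ([left, top, width, height] in pixels, round what is visible of it).
The state is a dict: "time": time; "joints": joint angles; "joint_velocities": joint speeds; "joint_efforts": joint torques, N m; "eef_pos": TCP position; "tcp_rot": TCP orientation; "ft_force": force on the tool from outside, world axes, zero at the start; "torque": the same for the moment, N m; "gripper_width": finger opening in mm; "grasp_force": force on a finger pad.
Only numpy, scipy, OpenCV 4.12 (cv2) and the standard library are available. Lean on these libraries where they do the work, as an engineer would, in place of code of your own. Each camera call takes 0.05 s, during which the arm holds its last target. There are 200 camera calls.

### The job

Collect the three finished full-length clay blocks from the saw's catch tray and set them gently, without dropping them, into the tote, lying in a single layer so that the lid can shut. Then swing the tote's lid closed and press down firmly on it until it is fully home. Leave the broken offcuts in the tray and do not disturb the jar, the cup or the wooden slat.

Things in the scene. Friction and masses are not known exactly. Their poses are not given: they have to be found in the camera images.
- saw: fixed bench saw and its steel catch tray. Origin on the bench under the tray's centre; tray outer 245 (x) x 355 (y) x 34 mm high, walls 5 mm, floor top at z 5 mm. Green housing 300 x 200 mm at local y 185 to 385 mm, top at 162 mm, blade cover to 250 mm. A steel chute overhangs the tray corner at local x 16 to 96, y above 120 mm, its lip 62 mm above the bench, rising to the housing
- tote: fixed grey plastic tote, open top, outer size 170 (x) x 270 (y) x 60 mm high, walls and floor 5 mm; origin at the centre of its underside; the lid is hinged along its +x rim
- lid (a joint): angle of the tote's lid: 0 = shut on the rim, about 1.57 = upright, 1.9 = its stop. Stiff hinge (0.45 N m): stays where left. A plate 176 mm from hinge to front edge, 276 mm wide, 6 mm thick, with a 70 mm wide tab that sticks out 15 mm from the middle of the front edge
- lid_edge (a point): middle of the lid's front edge on its outer (upper when shut) face, 174 mm from the hinge line; does not include the tab
- lid_hinge (a point): middle of the lid's hinge line, fixed to the lid: 85 mm along +x from the tote's centre, 61 mm above its underside; the hinge axis is the tote's y axis
- block1: finished hollow block of fired clay, 90 long (its x) x 44 wide (its y) x 36 mm high, square ends with two through cells along x, about 160 g; starts flat in the catch tray at any yaw; origin at the centre of its underside
- block2: finished hollow block of fired clay, 90 long (its x) x 44 wide (its y) x 36 mm high, square ends with two through cells along x, about 160 g; starts flat in the catch tray at any yaw; origin at the centre of its underside
- block3: finished hollow block of fired clay, 90 long (its x) x 44 wide (its y) x 36 mm high, square ends with two through cells along x, about 160 g; starts flat in the catch tray at any yaw; origin at the centre of its underside
- offcut1: broken offcut of the same clay section: 60 long (x) x 44 (y) x 36 mm high, one end (+x) stepped and broken so the top is only 28 mm long; lies flat in the catch tray; origin at the centre of its underside; stays in the tray
- offcut2: broken offcut of the same clay section: 60 long (x) x 44 (y) x 36 mm high, one end (+x) stepped and broken so the top is only 28 mm long; lies flat in the catch tray; origin at the centre of its underside; stays in the tray
- jar: glass jar with a screw cap, 54 mm diameter, 130 mm high, standing between tray and tote, farther from the robot; origin at the centre of its underside; leave alone
- cup: grey stoneware cup, 60 mm diameter at the rim, 80 mm high, standing between tray and tote, nearer the robot; origin at the centre of its underside; leave alone
- slat: flat wooden slat, 50 (x) x 260 (y) x 12 mm, lying on the far side of the work; origin at the centre of its underside; leave alone
Things that resemble listed ones, but are neither listed nor needed, are in the scene too. What is shaped like the offcut2 but black or red is not meant.

How it is judged:
By the outcome, as a careful person would: the job done as asked, in the order asked, and still so for the second after the job is handed in, with the robot touching nothing.
It also fails if it takes over 72 s, if anything falls off the work surface, if the arm or the gripper's body presses on something with over 40 N, if the wrist force passes 120 N, or if a joint passes its speed limit or range.

## Working session

There is one attempt and no reset: what is moved stays moved. The work goes in short steps, Python scripts to look and compute and a tool call to move; the robot and the scene stay as the last step left them, time stands still between calls to the robot, and variables do not carry over. Pictures are saved under pics/ and viewed, at most 10 in all, crops included, and the job is handed in when it is done.

Besides the shell and the picture viewer there is one more tool, called after "Call:" in YAML: its name, and indented under it one key for each argument. step_arm: Moves the arm, as the interface text tells. Its arguments: {"type":"object","properties":{"linear":{"type":"array"},"turn":{"type":"array"},"gripper":{"type":"array"}},"required":["linear","turn","gripper"]}

```bash
mkdir -p pics; ls; python3 - <<'E'
from cell import robot
import cv2,numpy as np
for n in("scene","top"):
    im=robot.capture(n); cv2.imwrite(f"pics/{n}0.png",im)
    c=robot.calibration(n); print(n,np.round(c["mtx"],1).tolist(),np.round(c["world_from_camera"],3).tolist())
    for t in("block1","offcut1","tote","lid","saw","jar","cup","slat"):
        print(t,[(round(d["conf"],2),np.round(d["rect"]).tolist()) for d in robot.search_frame(t,n)])
s=robot.sense();print(s)
E
```

```text
pics
scene [[600.0, 0.0, 312.1], [0.0, 600.0, 242.2], [0.0, 0.0, 1.0]] [[0.641, -0.645, 0.416, 1132.608], [0.768, 0.536, -0.35, -429.0], [0.003, 0.544, 0.839, 1335.115], [0.0, 0.0, 0.0, 1.0]]
block1 [(0.92, [370.0, 171.0, 30.0, 34.0]), (0.89, [300.0, 207.0, 36.0, 35.0]), (0.81, [363.0, 216.0, 24.0, 38.0])]
offcut1 [(0.87, [337.0, 193.0, 29.0, 26.0]), (0.86, [329.0, 130.0, 25.0, 23.0]), (0.76, [333.0, 248.0, 19.0, 20.0]), (0.75, [301.0, 154.0, 32.0, 25.0])]
tote [(0.88, [132.0, 252.0, 132.0, 139.0])]
lid [(0.86, [160.0, 250.0, 105.0, 138.0])]
saw [(0.97, [279.0, 93.0, 243.0, 196.0]), (0.42, [161.0, 252.0, 105.0, 133.0])]
jar [(0.69, [294.0, 277.0, 26.0, 41.0])]
cup [(0.65, [246.0, 227.0, 21.0, 35.0]), (0.38, [131.0, 251.0, 131.0, 142.0])]
slat [(0.76, [274.0, 344.0, 106.0, 74.0]), (0.35, [293.0, 277.0, 24.0, 41.0])]
top [[555.7, 0.0, 318.7], [0.0, 555.7, 241.1], [0.0, 0.0, 1.0]] [[0.009, 0.98, -0.198, 253.086], [-1.0, 0.014, 0.023, 86.058], [0.025, 0.197, 0.98, 1440.622], [0.0, 0.0, 0.0, 1.0]]
block1 [(0.86, [180.0, 246.0, 24.0, 41.0]), (0.8, [260.0, 267.0, 34.0, 21.0]), (0.65, [222.0
[... 549 characters left out ...]
0649882, -0.02760649,  1.48454594,  0.02199023,
        0.95091607, -0.07551963]), 'joint_velocities': array([-0.00253678,  0.00177535, -0.00020935, -0.0005771 ,  0.00096443,
        0.00031338,  0.00148287]), 'joint_efforts': array([ 3.54346785e-04, -8.82950878e+01,  1.23355687e+00, -2.36370599e+01,
        1.69167673e-02,  1.88697901e-03, -8.72817645e-05]), 'eef_pos': array([ 244.81687725, -520.27242387,  231.28135811]), 'tcp_rot': array([-3.45446823e-05,  9.75923871e-01,  2.18111431e-01,  1.26418602e-06]), 'ft_force': array([ 2.09321546e-04,  1.83556125e-01, -2.57814672e-01]), 'torque': array([ 0.0107279 ,  0.00527434, -0.00800091]), 'grasp_force': 0.0, 'gripper_width': 85.54303889842328}
```

```bash
python3 - <<'E'
import cv2,numpy as np
a=cv2.imread("pics/top0.png")[130:370,50:520];b=cv2.imread("pics/scene0.png")[80:430,120:530]
cv2.imwrite("pics/a.png",cv2.resize(a,None,fx=1.7,fy=1.7,interpolation=2));cv2.imwrite("pics/b.png",cv2.resize(b,None,fx=1.7,fy=1.7,interpolation=2))
E
```

```text
(no output)
```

View pics/a.png

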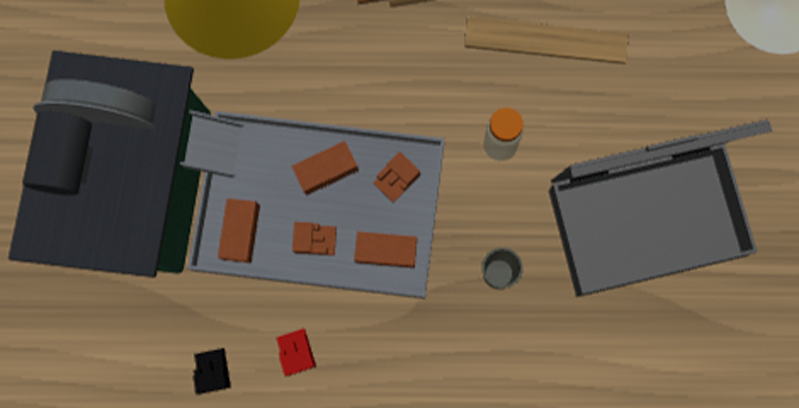

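View pics/b.png

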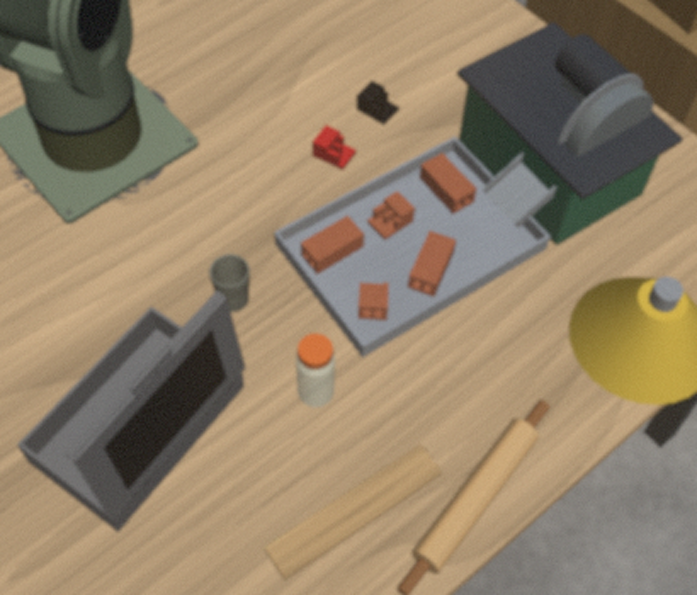

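The overhead crop shows three full-length blocks in the tray at (325,167), (239,230) and (386,249), with stepped offcuts at (397,177) and (314,239). The black (210,370) and red (296,352) look-alikes lie outside the tray. In the scene crop the tote lid leans past upright.

Next I fit poses from both views.

```bash
cat > h.py <<'E'
import cv2,numpy as np
from cell import robot
from scipy.optimize import minimize
def proj(cal,P):
    T=np.linalg.inv(cal["world_from_camera"]);p=np.asarray(P,float)@T[:3,:3].T+T[:3,3]
    K=cal["mtx"];d=-p[:,2];return np.c_[K[0,0]*p[:,0]/d+K[0,2],-K[1,1]*p[:,1]/d+K[1,2]]
def unproj(cal,uv,z):
    K=cal["mtx"];W=cal["world_from_camera"];r=W[:3,:3]@[(uv[0]-K[0,2])/K[0,0],-(uv[1]-K[1,2])/K[1,1],-1];o=W[:3,3]
    return o+r*(z-o[2])/r[2]
def box(x,y,z,yaw,L,W,H):
    c,s=np.cos(yaw),np.sin(yaw);return np.array([[x+c*a-s*b,y+s*a+c*b,z+h] for a in(-L/2,L/2) for b in(-W/2,W/2) for h in(0,H)])
def iou(cal,P,mask):
    S=4;x0,y0,w,h=cv2.boundingRect(mask.astype(np.uint8));x0-=12;y0-=12;w+=24;h+=24
    m=cv2.warpAffine(mask.astype(np.float32),np.float32([[S,0,-S*x0+S/2-.5],[0,S,-S*y0+S/2-.5]]),(w*S,h*S))>.5
    q=(proj(cal,P)-[x0,y0]+.5)*S-.5
    r=np.zeros(m.shape,np.uint8);cv2.fillConvexPoly(r,cv2.convexHull(np.round(q*16).astype(np.int32)),1,shift=4);r=r>0
    return (r&m).sum()/max(1,(r|m).sum())
def fit(views,p0,L=90,W=44,H=36):
    f=lambda p:-sum(iou(c,box(*p,L,W,H),m) for c,m in views)
    best=None
    for y in p0[3] if np.ndim(p0[3]) else [p0[3]]:
        s0=np.array([*p0[:3],y]);sim=np.vstack([s0]+[s0+d for d in np.diag([8,8,8,.25])])
        r=minimize(f,s0,method="Nelder-Mead",options=dict(initial_simplex=sim,maxiter=250,xatol=.05,fatol=1e-5))
        if best is None or r.fun<best.fun: best=r
    return best.x,-best.fun/len(views)
E
cat > m1.py <<'E'
from h import *
C={n:robot.calibration(n) for n in("scene","top")}
M={}
for n in C:
    robot.capture(n)
    for t in("block1","offcut1","jar","cup"):M[n,t]=[d for d in robot.silhouettes(t,n) if d["conf"]>.3]
for t,L in(("block1",90),("offcut1",60),("jar",54),("cup",60)):
    for d in M["top",t]:
        u=np.argwhere(d["region"]).mean(0)[::-1];g=unproj(C["top"],u,20)
        if t=="block1" and d["rect"][2]>80: continue
        uv=proj(C["scene"],[g])[0]
        k=[e for e in M["scene",t] if np.linalg.norm(np.argwhere(e["region"]).mean(0)[::-1]-uv)<14]
        print(t,d["conf"],np.round(u),np.round(g),len(k))
        if k and t in("block1","offcut1"):
            p,q=fit([(C["top"],d["region"]),(C["scene"],k[0]["region"])],[*g[:2],5,np.arange(4)*np.pi/4],L)
            print("   fit",np.round(p,2),round(q,3))
E
python3 m1.py; python3 - <<'E'
from h import *
c=robot.calibration("top")
# tote and tray corners from crop a (px/1.7 + (50,130)), rim heights
for nm,z,pts in(("tote rim",60,[(552,186),(577,295),(754,251),(722,150)]),("tray rim",34,[(193,268),(426,297),(443,141),(220,114)]),("lidtop",235,[(770,122)])):
    print(nm,[np.round(unproj(c,(u/1.7+50,v/1.7+130),z)[:2]).tolist() for u,v in pts])
print(robot.sense()["time"])
print(robot.calibration("wrist"))
E
```

```text
block1 0.9 [275. 277.] [444. 163.  20.] 1
   fit [443.49 161.65   7.05   1.52] 0.929
block1 0.87 [190. 266.] [470. 383.  20.] 1
   fit [470.13 382.44   7.65   3.04] 0.944
block1 0.71 [240. 229.] [568. 257.  20.] 1
   fit [567.83 257.1    4.06   2.04] 0.94
offcut1 0.8 [174. 349.] [261. 412.  20.] 1
   fit [262.54 413.84   0.83   3.32] 0.852
offcut1 0.7 [234. 271.] [459. 270.  20.] 1
   fit [459.7  271.34   3.76   1.53] 0.884
offcut1 0.68 [223. 338.] [289. 290.  20.] 1
   fit [290.46 291.43  -0.74   0.31] 0.852
offcut1 0.57 [283. 234.] [556. 146.  20.] 1
   fit [559.01 147.06 -11.83   2.39] 0.855
jar 0.71 [345. 209.] [627. -17.  20.] 0
cup 0.74 [345. 288.] [419. -16.  20.] 1
tote rim [[538.0, -89.0], [376.0, -124.0], [444.0, -388.0], [597.0, -348.0]]
tray rim [[412.0, 443.0], [372.0, 97.0], [611.0, 75.0], [649.0, 417.0]]
lidtop [[593.0, -359.0]]
1.4
{'mtx': array([[342.97729623,   0.        , 319.78397779],
       [  0.        , 342.97729623, 240.47888119],
       [  0.        ,   0.        ,   1.        ]]), 'world_from_camera': array([[ 4.26975207e-01,  8.71471732e-01,  2.41307257e-01,
         3.06745975e+02],
       [-9.04263328e-01,  4.11468437e-01,  1.14024379e-01,
        -4.92241645e+02],
       [ 7.87031174e-05, -2.66890886e-01,  9.63726750e-01,
         3.74529890e+02],
       [ 0.00000000e+00,  0.00000000e+00,  0.00000000e+00,
         1.00000000e+00]])}
```

```bash
cat > m2.py <<'E'
from h import *
C={n:robot.calibration(n) for n in("scene","top")};V=[]
for n in C:
    robot.capture(n);m=np.zeros((480,640),bool)
    for t in("tote","lid"):
        d=robot.silhouettes(t,n);m|=d[0]["region"];print(n,t,d[0]["conf"],np.round(d[0]["rect"]))
    V.append((C[n],m))
def hulls(p):
    x,y,yaw,th=p;R=np.array([[np.cos(yaw),-np.sin(yaw)],[np.sin(yaw),np.cos(yaw)]])
    def pl(r0,r1,w):
        P=[]
        for r in(r0,r1):
            for h in(-1,5):
                for b in(-w,w):P.append([85-r*np.cos(th)+h*np.sin(th),b,61+r*np.sin(th)+h*np.cos(th)])
        P=np.array(P);return np.c_[P[:,:2]@R.T+[x,y],P[:,2]]
    return [box(x,y,0,yaw,170,270,60),pl(0,174,138),pl(174,189,35)]
S=3
def f(p):
    s=0
    for c,m in V:
        big=cv2.resize(m.astype(np.uint8),None,fx=S,fy=S,interpolation=cv2.INTER_LINEAR)>0
        r=np.zeros(big.shape,np.uint8)
        for P in hulls(p):cv2.fillConvexPoly(r,cv2.convexHull(np.round(((proj(c,P)+.5)*S-.5)*16).astype(np.int32)),1,shift=4)
        r=r>0;s-=(r&big).sum()/(r|big).sum()
    return s
for th in(1.55,1.8):
    s0=np.array([489,-237,.24,th])
    r=minimize(f,s0,method="Nelder-Mead",options=dict(initial_simplex=np.vstack([s0]+[s0+d for d in np.diag([8,8,.1,.15])]),maxiter=200))
    print(np.round(r.x,3),r.fun/2)
for n,(c,m) in zip(C,V):
    im=cv2.imread(f"pics/{n}0.png")
    for P in hulls(r.x):cv2.polylines(im,[cv2.convexHull(np.round(proj(c,P)).astype(np.int32))],True,(0,255,0),1)
    cr=im[230:410,120:290] if n=="scene" else im[170:350,350:520]
    cv2.imwrite(f"pics/o_{n}.png",cv2.resize(cr,(396,420)))
cv2.imwrite("pics/o.png",np.hstack([cv2.imread("pics/o_scene.png"),cv2.imread("pics/o_top.png")]))
E
python3 m2.py
```

```text
scene tote 0.83 [132. 249. 134. 143.]
scene lid 0.72 [158. 252. 103. 133.]
top tote 0.61 [371. 202. 130. 107.]
top lid 0.74 [374. 206. 130.  31.]
[ 4.92176e+02 -2.39717e+02  2.39000e-01  1.47600e+00] -0.9653950509524136
[ 4.92193e+02 -2.39823e+02  2.39000e-01  1.47300e+00] -0.965259619486479
```

View pics/o.png

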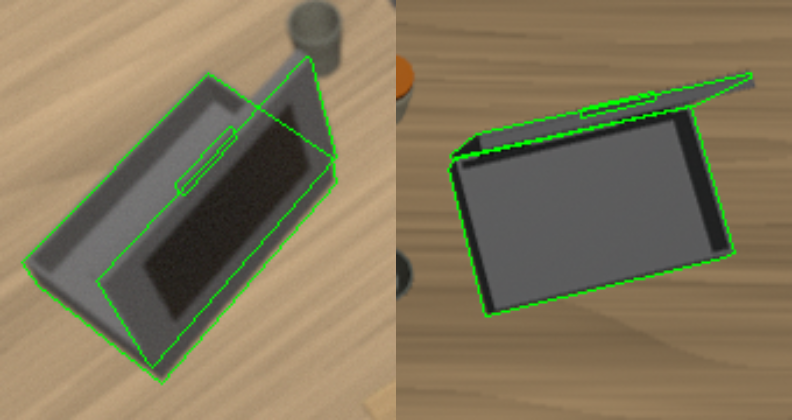

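The overlay matches the tote outline in both views: tote at (492,-240), yaw 0.24, lid about 1.475. I'm moving over block1 (top-image pixel 275,277), turning first.

Call:
step_arm:
  linear:
    - [0, 0, 0]
    - [0, 0, 0]
    - [0, 0, 0]
    - [0, 0, 0]
    - [0, 0, 0]
    - [0, 0, 0]
    - [0, 0, 0]
    - [0, 0, 0]
  turn:
    - [0, 0, -0.076]
    - [0, 0, -0.076]
    - [0, 0, -0.076]
    - [0, 0, -0.076]
    - [0, 0, -0.076]
    - [0, 0, -0.076]
    - [0, 0, -0.076]
    - [0, 0, -0.076]
  gripper: [0.75, 0.75, 0.75, 0.75, 0.75, 0.75, 0.75, 0.75]

```text
time: 2.37
eef_pos: [244.7, -520.3, 231.3]
tcp_rot: [-0.0, 0.765, 0.644, -0.0]
ft_force: [-1.0, -0.1, -0.1]
gripper_width: 64.3
grasp_force: 0.0
```

Call:
step_arm:
  linear:
    - [0, 0, 0]
    - [0.1, 0.025, 0]
    - [0.19, 0.045, 0]
    - [0.19, 0.045, 0]
    - [0.19, 0.045, 0]
    - [0.19, 0.045, 0]
    - [0.19, 0.045, 0]
    - [0.19, 0.045, 0]
  turn:
    - [0, 0, -0.079]
    - [0, 0, 0]
    - [0, 0, 0]
    - [0, 0, 0]
    - [0, 0, 0]
    - [0, 0, 0]
    - [0, 0, 0]
    - [0, 0, 0]
  gripper: [0.75, 0.75, 0.75, 0.75, 0.75, 0.75, 0.75, 0.75]

```text
time: 3.03
eef_pos: [316.6, -274.0, 231.4]
tcp_rot: [0.0, 0.725, 0.688, 0.0]
ft_force: [2.3, -0.5, -0.1]
gripper_width: 64.1
grasp_force: 0.0
```

Call:
step_arm:
  linear:
    - [0.19, 0.045, 0]
    - [0.19, 0.045, 0]
    - [0.19, 0.045, 0]
    - [0.19, 0.045, 0]
    - [0.19, 0.045, 0]
    - [0.19, 0.045, 0]
    - [0.19, 0.045, 0]
    - [0.19, 0.045, 0]
  turn:
    - [0, 0, 0]
    - [0, 0, 0]
    - [0, 0, 0]
    - [0, 0, 0]
    - [0, 0, 0]
    - [0, 0, 0]
    - [0, 0, 0]
    - [0, 0, 0]
  gripper: [0.75, 0.75, 0.75, 0.75, 0.75, 0.75, 0.75, 0.75]

```text
time: 3.7
eef_pos: [404.5, 26.2, 231.5]
tcp_rot: [0.0, 0.725, 0.689, 0.0]
ft_force: [1.0, -0.4, 0.2]
gripper_width: 64.1
grasp_force: 0.0
```

```bash
cat > w.py <<'E'
# store wrist views of a class; fit boxes near given guesses with the stored views
from h import *
import pickle,os
def snap(t,f):
    c=robot.calibration("wrist");robot.capture("wrist");d=[e for e in robot.silhouettes(t,"wrist") if e["conf"]>.3]
    D=pickle.load(open(f,"rb")) if os.path.exists(f) else []
    D.append((c,[e["region"] for e in d]));pickle.dump(D,open(f,"wb"));return D
def refit(D,g,L=90):
    vs=[]
    for c,ms in D:
        uv=proj(c,[[g[0],g[1],25]])[0]
        for m in ms:
            q=np.argwhere(m)[:,::-1]
            if np.linalg.norm(q.mean(0)-uv)<25 and q.min()>3 and q[:,0].max()<636 and q[:,1].max()<476: vs.append((c,m));break
    return (len(vs),)+(fit(vs,[g[0],g[1],5,g[2]],L) if vs else (None,0))
def togo(x,y,z,psi):
    s=robot.sense();w,a,b,_=s["tcp_rot"];p=2*np.arctan2(b,a);e=s["eef_pos"];d=np.array([x,y])-e[:2]
    turn=-((psi-p+np.pi)%(2*np.pi)-np.pi)
    u=np.array([np.cos(psi),np.sin(psi)])
    print("now",np.round(e,1),"psi",round(p,3),"t",round(s["time"],2),"| turn/fs",round(turn/(np.pi/2),3),"then xyz/fs",np.round([d@u/200,(d[0]*u[1]-d[1]*u[0])/200,(e[2]-z)/200],3))
G={1:(443.5,161.7,1.52),2:(470.1,382.4,3.04),3:(567.8,257.1,2.04)}
E
python3 - <<'E'
from w import *
D=snap("block1","b.pkl")
for k in G: print(k,[x if np.isscalar(x) or x is None else np.round(x,2) for x in refit(D,G[k])])
togo(443.5,161.7,231,1.52)
E
```

```text
1 [1, array([444.74, 161.37,   3.9 ,   1.49]), np.float64(0.9788607339195899)]
2 [0, None, 0]
3 [0, None, 0]
now [405.4  30.  231.4] psi 1.527 t 3.8 | turn/fs 0.005 then xyz/fs [0.667 0.157 0.002]
```

Call:
step_arm:
  linear:
    - [0.16, 0.04, 0]
    - [0.19, 0.045, 0]
    - [0.19, 0.045, 0]
    - [0.12, 0.032, 0]
    - [0, 0, 0]
  turn:
    - [0, 0, 0]
    - [0, 0, 0]
    - [0, 0, 0]
    - [0, 0, 0]
    - [0, 0, 0]
  gripper: [0.75, 0.75, 0.75, 0.75, 0.75]

```text
time: 4.22
eef_pos: [444.0, 159.1, 231.2]
tcp_rot: [-0.001, 0.724, 0.69, 0.001]
ft_force: [0.5, 1.2, -0.2]
gripper_width: 63.9
grasp_force: 0.0
```

```bash
python3 - <<'E'
from w import *
D=snap("block1","b.pkl")
for k in G: print(k,[x if np.isscalar(x) or x is None else np.round(x,2) for x in refit(D,G[k])])
x=refit(D,G[1])[1];togo(x[0],x[1],8,x[3])
im=robot.capture("wrist");cv2.imwrite("pics/w1.png",im)
E
```

```text
1 [2, array([444.72, 161.  ,   5.3 ,   1.5 ]), np.float64(0.9694357020006741)]
2 [0, None, 0]
3 [1, array([570.22, 256.38,   5.02,   2.05]), np.float64(0.9824738456619271)]
now [443.3 154.5 231.1] psi 1.52 t 4.32 | turn/fs 0.015 then xyz/fs [0.033 0.005 1.116]
```

View pics/w1.png

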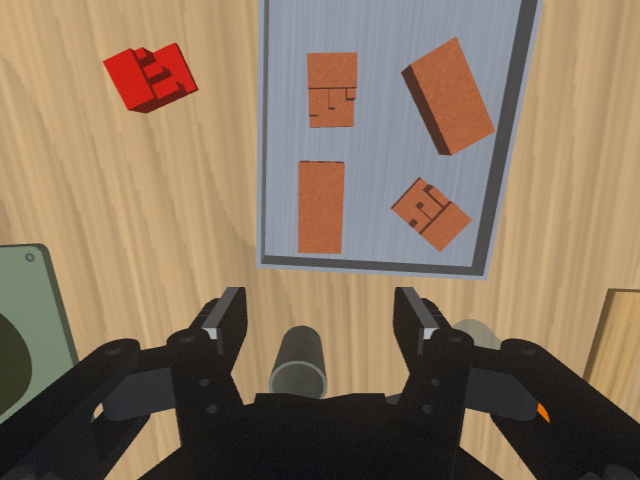

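The wrist view shows block1 as a plain full rectangle at (321,207). Block3 is at (448,96), the stepped offcuts are at (332,90) and (430,214), and the red look-alike at (150,78) is outside the tray. I'm descending on block1.

Call:
step_arm:
  linear:
    - [0, 0, 0.1]
    - [0, 0, 0.18]
    - [0, 0, 0.18]
    - [0, 0, 0.14]
    - [0, 0, 0]
    - [0, 0, 0]
  turn:
    - [0, 0, 0.015]
    - [0, 0, 0]
    - [0, 0, 0]
    - [0, 0, 0]
    - [0, 0, 0]
    - [0, 0, 0]
  gripper: [0.75, 0.75, 0.75, 0.75, 0.75, 0.75]

```text
time: 4.87
eef_pos: [443.2, 153.4, 111.5]
tcp_rot: [-0.0, 0.734, 0.68, -0.001]
ft_force: [0.2, 1.0, 1.2]
gripper_width: 64.1
grasp_force: 0.0
```

```bash
python3 - <<'E'
from w import *
D=snap("block1","b.pkl")
for k in G: print(k,[x if np.isscalar(x) or x is None else np.round(x,2) for x in refit(D,G[k])])
print(refit(D[-1:],G[1]))
x=refit(D,G[1])[1];togo(x[0],x[1],8,x[3])
E
```

```text
1 [3, array([444.75, 160.92,   5.55,   1.5 ]), np.float64(0.9732256692713809)]
2 [0, None, 0]
3 [1, array([570.22, 256.38,   5.02,   2.05]), np.float64(0.9824738456619271)]
(1, array([444.80636112, 160.53025088,   5.90304606,   1.49866015]), np.float64(0.9833602416540805))
now [444.1 154.  113. ] psi 1.494 t 4.97 | turn/fs -0.002 then xyz/fs [0.035 0.001 0.525]
```

Call:
step_arm:
  linear:
    - [0.035, 0, 0.1]
    - [0, 0, 0.15]
    - [0, 0, 0.13]
    - [0, 0, 0.09]
    - [0, 0, 0.045]
    - [0, 0, 0]
  turn:
    - [0, 0, 0]
    - [0, 0, 0]
    - [0, 0, 0]
    - [0, 0, 0]
    - [0, 0, 0]
    - [0, 0, 0]
  gripper: [0.75, 0.75, 0.75, 0.75, 0.75, 0.75]

```text
time: 5.47
eef_pos: [444.2, 161.3, 8.3]
tcp_rot: [-0.0, 0.733, 0.68, -0.0]
ft_force: [-0.4, 0.2, 0.3]
gripper_width: 64.5
grasp_force: 0.0
```

Call:
step_arm:
  linear:
    - [0, 0, 0]
    - [0, 0, 0]
    - [0, 0, 0]
    - [0, 0, 0]
    - [0, 0, 0]
    - [0, 0, 0]
  turn:
    - [0, 0, 0]
    - [0, 0, 0]
    - [0, 0, 0]
    - [0, 0, 0]
    - [0, 0, 0]
    - [0, 0, 0]
  gripper: [0.4, 0.4, 0.4, 0.4, 0.4, 0.4]

```text
time: 5.97
eef_pos: [444.8, 161.5, 10.1]
tcp_rot: [0.0, 0.733, 0.68, 0.001]
ft_force: [-0.8, -0.2, 9.5]
gripper_width: 42.9
grasp_force: 61.6
```

Call:
step_arm:
  linear:
    - [0, 0, -0.04]
    - [0, 0, -0.1]
    - [0, 0, -0.17]
    - [0, 0, -0.19]
    - [0, 0, -0.19]
    - [0, 0, -0.17]
    - [0, 0, -0.09]
    - [0, 0, 0]
  turn:
    - [0, 0, 0]
    - [0, 0, 0]
    - [0, 0, 0]
    - [0, 0, -0.04]
    - [0, 0, -0.075]
    - [0, 0, -0.075]
    - [0, 0, -0.075]
    - [0, 0, -0.075]
  gripper: [0.4, 0.4, 0.4, 0.4, 0.4, 0.4, 0.4, 0.4]

```text
time: 6.63
eef_pos: [445.1, 161.4, 203.5]
tcp_rot: [0.003, 0.526, 0.851, 0.002]
ft_force: [0.6, -0.1, -2.0]
gripper_width: 42.9
grasp_force: 61.6
```

Call:
step_arm:
  linear:
    - [0, 0, 0]
    - [0, 0, 0]
    - [0, 0, 0]
    - [0, 0, 0]
    - [0, 0, 0]
    - [0, 0, 0]
    - [0, 0, 0]
    - [0, 0, 0]
  turn:
    - [0, 0, -0.075]
    - [0, 0, -0.075]
    - [0, 0, -0.075]
    - [0, 0, -0.075]
    - [0, 0, -0.075]
    - [0, 0, -0.075]
    - [0, 0, -0.075]
    - [0, 0, -0.075]
  gripper: [0.4, 0.4, 0.4, 0.4, 0.4, 0.4, 0.4, 0.4]

```text
time: 7.3
eef_pos: [444.1, 160.8, 199.8]
tcp_rot: [0.001, 0.082, 0.997, -0.0]
ft_force: [0.4, -0.5, -0.6]
gripper_width: 43.3
grasp_force: 61.5
```

Call:
step_arm:
  linear:
    - [0, 0, 0]
    - [0, 0, 0]
    - [0, 0, 0]
    - [0.013, -0.1, 0]
    - [0.024, -0.18, 0]
    - [0.024, -0.18, 0]
    - [0.024, -0.18, 0]
    - [0.024, -0.18, 0]
  turn:
    - [0, 0, -0.075]
    - [0, 0, -0.075]
    - [0, 0, -0.075]
    - [0, 0, -0.035]
    - [0, 0, 0]
    - [0, 0, 0]
    - [0, 0, 0]
    - [0, 0, 0]
  gripper: [0.4, 0.4, 0.4, 0.4, 0.4, 0.4, 0.4, 0.4]

```text
time: 7.97
eef_pos: [460.3, -5.6, 199.8]
tcp_rot: [0.001, -0.119, 0.993, -0.001]
ft_force: [0.3, -0.8, -1.7]
gripper_width: 43.0
grasp_force: 61.6
```

```bash
python3 - <<'E'
from w import *
togo(495.2,-316.4,60,.239+np.pi);s=robot.sense();print(s["gripper_width"],s["grasp_force"],s["joints"].round(2))
E
```

```text
now [460.3  -5.6 199.8] psi 3.38 t 7.97 | turn/fs -0.0 then xyz/fs [ 0.198 -1.551  0.699]
42.96793291229452 61.55730843544006 [ 0.41  0.7  -0.84  1.92  0.7   0.85  1.  ]
```

Call:
step_arm:
  linear:
    - [0.024, -0.185, 0]
    - [0.024, -0.185, 0]
    - [0.024, -0.185, 0]
    - [0.024, -0.185, 0]
    - [0.024, -0.185, 0]
    - [0.024, -0.185, 0]
    - [0.024, -0.185, 0]
    - [0.022, -0.17, 0]
  turn:
    - [0, 0, 0]
    - [0, 0, 0]
    - [0, 0, 0]
    - [0, 0, 0]
    - [0, 0, 0]
    - [0, 0, 0]
    - [0, 0, 0]
    - [0, 0, 0]
  gripper: [0.4, 0.4, 0.4, 0.4, 0.4, 0.4, 0.4, 0.4]

```text
time: 8.63
eef_pos: [491.9, -300.0, 200.0]
tcp_rot: [-0.0, -0.118, 0.993, -0.001]
ft_force: [0.6, 1.2, -2.0]
gripper_width: 42.9
grasp_force: 61.5
```

Call:
step_arm:
  linear:
    - [0.01, -0.08, 0]
    - [0, 0, 0]
    - [0, 0, 0.1]
    - [0, 0, 0.15]
    - [0, 0, 0.15]
    - [0, 0, 0.15]
    - [0, 0, 0.1]
    - [0, 0, 0]
  turn:
    - [0, 0, 0]
    - [0, 0, 0]
    - [0, 0, 0]
    - [0, 0, 0]
    - [0, 0, 0]
    - [0, 0, 0]
    - [0, 0, 0]
    - [0, 0, 0]
  gripper: [0.4, 0.4, 0.4, 0.4, 0.4, 0.4, 0.4, 0.4]

```text
time: 9.3
eef_pos: [493.1, -312.6, 66.4]
tcp_rot: [-0.002, -0.119, 0.993, 0.001]
ft_force: [-0.4, 0.8, -2.0]
gripper_width: 43.0
grasp_force: 61.5
```

```bash
python3 - <<'E'
from w import *
togo(495.2,-316.4,11,.239+np.pi);s=robot.sense();print(s["ft_force"],s["joints"].round(2))
cv2.imwrite("pics/w2.png",robot.capture("wrist"))
E
```

```text
now [ 493.1 -312.6   66.4] psi 3.381 t 9.3 | turn/fs 0.0 then xyz/fs [-0.006 -0.021  0.277]
[-0.44248642  0.80158318 -2.03976479] [ 0.87  1.05 -0.77  1.59  0.89  0.89  1.56]
```

View pics/w2.png

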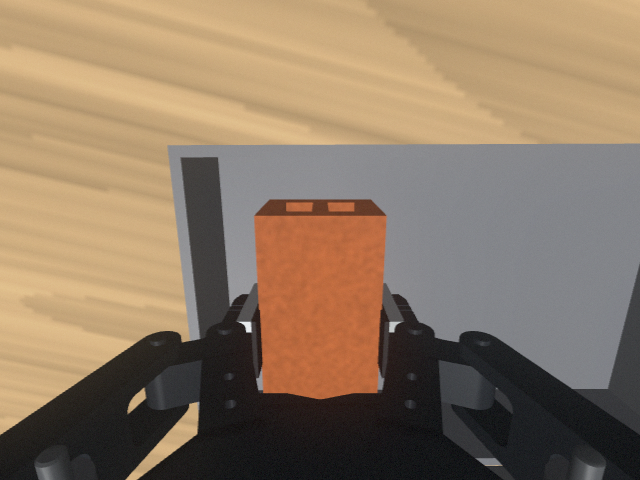

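The block is held square and centred above the tote slot, with its top at (320,300) and the wall at column 180. I'm lowering it.

Call:
step_arm:
  linear:
    - [-0.006, -0.018, 0.06]
    - [0, 0, 0.08]
    - [0, 0, 0.07]
    - [0, 0, 0.04]
    - [0, 0, 0.012]
    - [0, 0, 0.01]
    - [0, 0, 0]
    - [0, 0, 0]
  turn:
    - [0, 0, 0]
    - [0, 0, 0]
    - [0, 0, 0]
    - [0, 0, 0]
    - [0, 0, 0]
    - [0, 0, 0]
    - [0, 0, 0]
    - [0, 0, 0]
  gripper: [0.4, 0.4, 0.4, 0.4, 0.4, 0.4, 0.4, 0.4]

```text
time: 10.02
eef_pos: [497.0, -316.3, 14.5]
tcp_rot: [0.0, -0.119, 0.993, -0.0]
ft_force: [0.4, 1.1, -1.2]
gripper_width: 43.0
grasp_force: 61.6
```

Call:
step_arm:
  linear:
    - [0, 0, 0.008]
    - [0, 0, 0.006]
    - [0, 0, 0]
    - [0, 0, 0]
  turn:
    - [0, 0, 0]
    - [0, 0, 0]
    - [0, 0, 0]
    - [0, 0, 0]
  gripper: [0.4, 0.4, 0.4, 0.4]

```text
time: 10.35
eef_pos: [496.7, -316.1, 11.1]
tcp_rot: [-0.0, -0.119, 0.993, 0.0]
ft_force: [1.1, -0.2, -1.1]
gripper_width: 43.1
grasp_force: 61.6
```

Call:
step_arm:
  linear:
    - [0, 0, 0.006]
    - [0, 0, 0.004]
    - [0, 0, 0]
  turn:
    - [0, 0, 0]
    - [0, 0, 0]
    - [0, 0, 0]
  gripper: [0.4, 0.4, 0.4]

```text
time: 10.6
eef_pos: [496.8, -316.2, 10.1]
tcp_rot: [0.0, -0.119, 0.993, -0.0]
ft_force: [-6.6, 0.6, 21.3]
gripper_width: 42.8
grasp_force: 64.1
```

Call:
step_arm:
  linear:
    - [0, 0, -0.006]
    - [0, 0, 0]
    - [0, 0, 0]
    - [0, 0, -0.04]
    - [0, 0, -0.12]
    - [0, 0, -0.18]
    - [0, 0, -0.19]
    - [0, 0, -0.19]
  turn:
    - [0, 0, 0]
    - [0, 0, 0]
    - [0, 0, 0]
    - [0, 0, 0]
    - [0, 0, 0]
    - [0, 0, 0]
    - [0, 0, 0]
    - [0, 0, 0]
  gripper: [0.75, 0.75, 0.75, 0.75, 0.75, 0.75, 0.75, 0.75]

```text
time: 11.27
eef_pos: [496.5, -315.9, 156.2]
tcp_rot: [0.0, -0.119, 0.993, 0.0]
ft_force: [0.6, -1.4, 0.7]
gripper_width: 64.1
grasp_force: 0.0
```

Call:
step_arm:
  linear:
    - [0, -0.0, -0.19]
    - [0, 0, -0.05]
    - [0, 0.1, 0]
    - [0, 0.19, 0]
    - [0, 0.19, 0]
    - [0, 0.19, 0]
    - [0, 0.19, 0]
    - [0, 0.19, 0]
  turn:
    - [0, 0, 0]
    - [0, 0, 0]
    - [0, 0, 0]
    - [0, 0, 0]
    - [0, 0, 0]
    - [0, 0, 0]
    - [0, 0, 0]
    - [0, 0, 0]
  gripper: [0.75, 0.75, 0.75, 0.75, 0.75, 0.75, 0.75, 0.75]

```text
time: 11.93
eef_pos: [446.3, -110.8, 202.5]
tcp_rot: [0.0, -0.119, 0.993, -0.0]
ft_force: [1.6, 0.9, -0.2]
gripper_width: 64.0
grasp_force: 0.0
```

Call:
step_arm:
  linear:
    - [0, 0.19, 0]
    - [0, 0.19, 0]
    - [0, 0, 0]
    - [0, 0, 0]
    - [0, 0, 0]
    - [0, 0, 0]
    - [0, 0, 0]
    - [0, 0, 0]
  turn:
    - [0, 0, 0]
    - [0, 0, 0.077]
    - [0, 0, 0.077]
    - [0, 0, 0.077]
    - [0, 0, 0.077]
    - [0, 0, 0.077]
    - [0, 0, 0.077]
    - [0, 0, 0.077]
  gripper: [0.75, 0.75, 0.75, 0.75, 0.75, 0.75, 0.75, 0.75]

```text
time: 12.6
eef_pos: [430.0, -40.9, 202.6]
tcp_rot: [0.0, 0.298, 0.955, 0.0]
ft_force: [0.1, -0.1, -0.8]
gripper_width: 63.7
grasp_force: 0.0
```

Call:
step_arm:
  linear:
    - [0, 0, 0]
    - [0, 0, 0]
    - [0, 0, 0]
    - [0, 0, 0]
    - [0, 0, 0]
  turn:
    - [0, 0, 0.077]
    - [0, 0, 0.077]
    - [0, 0, 0.077]
    - [0, 0, 0.077]
    - [0, 0, 0]
  gripper: [0.75, 0.75, 0.75, 0.75, 0.75]

```text
time: 13.02
eef_pos: [430.0, -40.8, 202.6]
tcp_rot: [0.0, 0.518, 0.855, 0.0]
ft_force: [0.5, -0.1, -0.1]
gripper_width: 64.1
grasp_force: 0.0
```

```bash
python3 - <<'E'
from w import *
D=snap("block1","b.pkl")
for k in (2,3): print(k,[x if np.isscalar(x) or x is None else np.round(x,2) for x in refit(D,G[k])])
x=refit(D,G[3])[1];togo(x[0],x[1],12,x[3])
E
```

```text
2 [0, None, 0]
3 [1, array([570.22, 256.38,   5.02,   2.05]), np.float64(0.9824738456619271)]
now [429.9 -40.8 202.5] psi 2.063 t 13.12 | turn/fs 0.011 then xyz/fs [0.999 1.304 0.952]
```

Call:
step_arm:
  linear:
    - [0.06, 0.08, 0]
    - [0.12, 0.155, 0]
    - [0.12, 0.155, 0]
    - [0.12, 0.155, 0]
    - [0.12, 0.155, 0]
    - [0.12, 0.155, 0]
    - [0.12, 0.155, 0]
    - [0.12, 0.155, 0]
  turn:
    - [0, 0, 0.011]
    - [0, 0, 0]
    - [0, 0, 0]
    - [0, 0, 0]
    - [0, 0, 0]
    - [0, 0, 0]
    - [0, 0, 0]
    - [0, 0, 0]
  gripper: [0.75, 0.75, 0.75, 0.75, 0.75, 0.75, 0.75, 0.75]

```text
time: 13.78
eef_pos: [556.0, 227.0, 202.3]
tcp_rot: [-0.0, 0.521, 0.854, -0.0]
ft_force: [0.9, -0.7, 0.6]
gripper_width: 64.2
grasp_force: 0.0
```

Call:
step_arm:
  linear:
    - [0.1, 0.135, 0]
    - [0, 0, 0]
    - [0, 0, 0.1]
    - [0, 0, 0.16]
    - [0, 0, 0.12]
    - [0, 0, 0]
    - [0, 0, 0]
  turn:
    - [0, 0, 0]
    - [0, 0, 0]
    - [0, 0, 0]
    - [0, 0, 0]
    - [0, 0, 0]
    - [0, 0, 0]
    - [0, 0, 0]
  gripper: [0.75, 0.75, 0.75, 0.75, 0.75, 0.75, 0.75]

```text
time: 14.37
eef_pos: [570.3, 255.2, 126.2]
tcp_rot: [-0.001, 0.522, 0.853, -0.0]
ft_force: [-0.6, 0.8, 0.7]
gripper_width: 63.7
grasp_force: 0.0
```

```bash
python3 - <<'E'
from w import *
D=snap("block1","b.pkl")
for k in (2,3): print(k,[x if np.isscalar(x) or x is None else np.round(x,2) for x in refit(D,G[k])])
print(refit(D[-1:],G[3]))
x=refit(D,G[3])[1];togo(x[0],x[1],12,x[3])
E
```

```text
2 [0, None, 0]
3 [2, array([569.98, 256.15,   5.8 ,   2.04]), np.float64(0.9804704510232656)]
(1, array([570.00046222, 256.25823657,   6.94858914,   2.04222399]), np.float64(0.9803034863489872))
now [571.1 255.7 127.9] psi 2.043 t 14.47 | turn/fs -0.0 then xyz/fs [ 0.005 -0.004  0.58 ]
```

Call:
step_arm:
  linear:
    - [0.003, -0.003, 0.12]
    - [0, 0, 0.16]
    - [0, 0, 0.15]
    - [0, 0, 0.1]
    - [0, 0, 0.045]
    - [0, 0, 0]
    - [0, 0, 0]
  turn:
    - [0, 0, 0]
    - [0, 0, 0]
    - [0, 0, 0]
    - [0, 0, 0]
    - [0, 0, 0]
    - [0, 0, 0]
    - [0, 0, 0]
  gripper: [0.75, 0.75, 0.75, 0.75, 0.75, 0.75, 0.75]

```text
time: 15.05
eef_pos: [570.4, 256.1, 12.9]
tcp_rot: [0.0, 0.523, 0.853, 0.001]
ft_force: [0.4, -0.2, 0.8]
gripper_width: 64.0
grasp_force: 0.0
```

Call:
step_arm:
  linear:
    - [0, 0, 0]
    - [0, 0, 0]
    - [0, 0, 0]
    - [0, 0, 0]
    - [0, 0, 0]
    - [0, 0, 0]
  turn:
    - [0, 0, 0]
    - [0, 0, 0]
    - [0, 0, 0]
    - [0, 0, 0]
    - [0, 0, 0]
    - [0, 0, 0]
  gripper: [0.4, 0.4, 0.4, 0.4, 0.4, 0.4]

```text
time: 15.55
eef_pos: [570.5, 256.0, 13.3]
tcp_rot: [0.001, 0.523, 0.853, 0.001]
ft_force: [-1.8, -1.5, 12.0]
gripper_width: 43.2
grasp_force: 62.0
```

Call:
step_arm:
  linear:
    - [0, 0, -0.04]
    - [0, 0, -0.1]
    - [0, 0, -0.17]
    - [0, 0, -0.19]
    - [0, 0, -0.19]
    - [0, 0, -0.17]
    - [0, 0, -0.09]
    - [0, 0, 0]
  turn:
    - [0, 0, 0]
    - [0, 0, 0]
    - [0, 0, 0]
    - [0, 0, -0.04]
    - [0, 0, -0.075]
    - [0, 0, -0.075]
    - [0, 0, -0.075]
    - [0, 0, -0.075]
  gripper: [0.4, 0.4, 0.4, 0.4, 0.4, 0.4, 0.4, 0.4]

```text
time: 16.22
eef_pos: [570.8, 256.3, 206.9]
tcp_rot: [0.003, 0.277, 0.961, 0.002]
ft_force: [0.4, 0.4, -2.8]
gripper_width: 43.1
grasp_force: 61.7
```

Call:
step_arm:
  linear:
    - [0, 0, 0]
    - [0, 0, 0]
    - [0, 0, 0]
    - [0, 0, 0]
    - [0, 0, 0]
    - [0, 0, 0]
    - [0, 0, 0]
    - [0.08, -0.06, 0]
  turn:
    - [0, 0, -0.075]
    - [0, 0, -0.075]
    - [0, 0, -0.075]
    - [0, 0, -0.075]
    - [0, 0, -0.075]
    - [0, 0, -0.075]
    - [0, 0, -0.062]
    - [0, 0, 0]
  gripper: [0.4, 0.4, 0.4, 0.4, 0.4, 0.4, 0.4, 0.4]

```text
time: 16.88
eef_pos: [557.4, 242.0, 201.9]
tcp_rot: [0.0, -0.123, 0.992, 0.001]
ft_force: [-0.2, 0.5, -3.1]
gripper_width: 42.9
grasp_force: 61.6
```

Call:
step_arm:
  linear:
    - [0.15, -0.11, 0]
    - [0.15, -0.11, 0]
    - [0.15, -0.11, 0]
    - [0.15, -0.11, 0]
    - [0.15, -0.11, 0]
    - [0.08, -0.12, 0]
    - [0.014, -0.165, 0]
    - [0.014, -0.165, 0]
  turn:
    - [0, 0, 0]
    - [0, 0, 0]
    - [0, 0, 0]
    - [0, 0, 0]
    - [0, 0, 0]
    - [0, 0, 0]
    - [0, 0, 0]
    - [0, 0, 0]
  gripper: [0.4, 0.4, 0.4, 0.4, 0.4, 0.4, 0.4, 0.4]

```text
time: 17.55
eef_pos: [437.1, 3.9, 202.6]
tcp_rot: [0.001, -0.12, 0.993, -0.001]
ft_force: [1.9, 0.7, -2.1]
gripper_width: 43.1
grasp_force: 61.6
```

```bash
python3 - <<'E'
from w import *
togo(477.4,-243.6,70,.239+np.pi);s=robot.sense();print(s["gripper_width"],s["grasp_force"],s["joints"].round(2))
E
```

```text
now [437.1   3.9 202.6] psi 3.381 t 17.55 | turn/fs 0.0 then xyz/fs [ 0.097 -1.25   0.663]
43.13829750290117 61.609438955783844 [ 0.39  0.66 -0.83  1.99  0.69  0.8   0.97]
```

Call:
step_arm:
  linear:
    - [0.012, -0.165, 0]
    - [0.012, -0.165, 0]
    - [0.012, -0.165, 0]
    - [0.012, -0.165, 0]
    - [0.014, -0.165, 0]
    - [0.014, -0.165, 0]
    - [0.014, -0.165, 0]
    - [0.012, -0.1, 0]
  turn:
    - [0, 0, 0]
    - [0, 0, 0]
    - [0, 0, 0]
    - [0, 0, 0]
    - [0, 0, 0]
    - [0, 0, 0]
    - [0, 0, 0]
    - [0, 0, 0]
  gripper: [0.4, 0.4, 0.4, 0.4, 0.4, 0.4, 0.4, 0.4]

```text
time: 18.22
eef_pos: [476.5, -247.2, 202.0]
tcp_rot: [-0.0, -0.117, 0.993, -0.001]
ft_force: [-0.5, -0.5, -1.8]
gripper_width: 42.7
grasp_force: 61.6
```

Call:
step_arm:
  linear:
    - [0, 0, 0]
    - [0, 0, 0.1]
    - [0, 0, 0.15]
    - [0, 0, 0.15]
    - [0, 0, 0.15]
    - [0, 0, 0.1]
    - [0, 0, 0]
    - [0, 0, 0]
  turn:
    - [0, 0, 0]
    - [0, 0, 0]
    - [0, 0, 0]
    - [0, 0, 0]
    - [0, 0, 0]
    - [0, 0, 0]
    - [0, 0, 0]
    - [0, 0, 0]
  gripper: [0.4, 0.4, 0.4, 0.4, 0.4, 0.4, 0.4, 0.4]

```text
time: 18.88
eef_pos: [477.0, -243.2, 72.1]
tcp_rot: [-0.0, -0.119, 0.993, -0.0]
ft_force: [1.1, -1.2, -2.7]
gripper_width: 42.7
grasp_force: 61.7
```

```bash
python3 - <<'E'
from w import *
togo(477.4,-243.6,16,.239+np.pi)
E
```

```text
now [ 477.  -243.2   72.1] psi 3.38 t 18.88 | turn/fs -0.0 then xyz/fs [-0.002 -0.003  0.281]
```

Call:
step_arm:
  linear:
    - [0, 0, 0.06]
    - [0, 0, 0.08]
    - [0, 0, 0.07]
    - [0, 0, 0.04]
    - [0, 0, 0.02]
    - [0, 0, 0.01]
    - [0, 0, 0]
    - [0, 0, 0]
  turn:
    - [0, 0, 0]
    - [0, 0, 0]
    - [0, 0, 0]
    - [0, 0, 0]
    - [0, 0, 0]
    - [0, 0, 0]
    - [0, 0, 0]
    - [0, 0, 0]
  gripper: [0.4, 0.4, 0.4, 0.4, 0.4, 0.4, 0.4, 0.4]

```text
time: 19.55
eef_pos: [477.2, -243.5, 15.9]
tcp_rot: [0.0, -0.119, 0.993, -0.0]
ft_force: [0.3, -0.6, -1.7]
gripper_width: 43.1
grasp_force: 61.9
```

Call:
step_arm:
  linear:
    - [0, 0, 0.005]
    - [0, 0, 0.004]
    - [0, 0, 0]
  turn:
    - [0, 0, 0]
    - [0, 0, 0]
    - [0, 0, 0]
  gripper: [0.4, 0.4, 0.4]

```text
time: 19.8
eef_pos: [476.9, -243.4, 13.6]
tcp_rot: [0.0, -0.119, 0.993, -0.0]
ft_force: [-0.4, 0.4, -2.5]
gripper_width: 43.0
grasp_force: 61.9
```

Call:
step_arm:
  linear:
    - [0, 0, 0.004]
    - [0, 0, 0.003]
    - [0, 0, 0]
  turn:
    - [0, 0, 0]
    - [0, 0, 0]
    - [0, 0, 0]
  gripper: [0.4, 0.4, 0.4]

```text
time: 20.05
eef_pos: [476.9, -243.4, 13.2]
tcp_rot: [0.0, -0.119, 0.993, -0.0]
ft_force: [-6.6, 0.2, 26.8]
gripper_width: 43.0
grasp_force: 65.0
```

Call:
step_arm:
  linear:
    - [0, 0, -0.006]
    - [0, 0, 0]
    - [0, 0, 0]
    - [0, 0, -0.04]
    - [0, 0, -0.12]
    - [0, 0, -0.18]
    - [0, 0, -0.19]
    - [0, 0, -0.19]
  turn:
    - [0, 0, 0]
    - [0, 0, 0]
    - [0, 0, 0]
    - [0, 0, 0]
    - [0, 0, 0]
    - [0, 0, 0]
    - [0, 0, 0]
    - [0, 0, 0]
  gripper: [0.75, 0.75, 0.75, 0.75, 0.75, 0.75, 0.75, 0.75]

```text
time: 20.72
eef_pos: [476.5, -242.7, 159.4]
tcp_rot: [-0.0, -0.119, 0.993, 0.001]
ft_force: [-0.0, -0.9, -0.2]
gripper_width: 63.9
grasp_force: 0.0
```

Call:
step_arm:
  linear:
    - [0, 0, -0.19]
    - [0, 0, -0.05]
    - [-0.02, 0.1, 0]
    - [-0.043, 0.186, 0]
    - [-0.043, 0.186, 0]
    - [-0.043, 0.186, 0]
    - [-0.043, 0.186, 0]
    - [-0.043, 0.186, 0]
  turn:
    - [0, 0, 0]
    - [0, 0, 0]
    - [0, 0, 0]
    - [0, 0, 0]
    - [0, 0, 0]
    - [0, 0, 0]
    - [0, 0, 0]
    - [0, 0, 0]
  gripper: [0.75, 0.75, 0.75, 0.75, 0.75, 0.75, 0.75, 0.75]

```text
time: 21.38
eef_pos: [473.4, -30.3, 205.8]
tcp_rot: [0.0, -0.119, 0.993, 0.0]
ft_force: [1.2, 0.1, -0.4]
gripper_width: 64.1
grasp_force: 0.0
```

Call:
step_arm:
  linear:
    - [-0.043, 0.186, 0]
    - [-0.043, 0.186, 0]
    - [-0.043, 0.186, 0]
    - [-0.043, 0.186, 0]
    - [-0.043, 0.186, 0]
    - [-0.043, 0.186, 0]
    - [-0.043, 0.186, 0]
    - [-0.043, 0.186, 0]
  turn:
    - [0, 0, 0]
    - [0, 0, 0]
    - [0, 0, 0]
    - [0, 0, 0]
    - [0, 0, 0]
    - [0, 0, 0]
    - [0, 0, 0]
    - [0, 0, 0]
  gripper: [0.75, 0.75, 0.75, 0.75, 0.75, 0.75, 0.75, 0.75]

```text
time: 22.05
eef_pos: [469.9, 275.3, 205.8]
tcp_rot: [-0.0, -0.119, 0.993, 0.0]
ft_force: [0.3, -0.3, -0.5]
gripper_width: 64.0
grasp_force: 0.0
```

Call:
step_arm:
  linear:
    - [0, 0, 0]
    - [0, 0, 0]
    - [0, 0, 0]
    - [0, 0, 0]
  turn:
    - [0, 0, 0.072]
    - [0, 0, 0.072]
    - [0, 0, 0.072]
    - [0, 0, 0]
  gripper: [0.75, 0.75, 0.75, 0.75]

```text
time: 22.38
eef_pos: [470.2, 273.7, 205.8]
tcp_rot: [0.0, 0.053, 0.999, 0.0]
ft_force: [0.4, 0.5, 0.6]
gripper_width: 64.0
grasp_force: 0.0
```

```bash
python3 - <<'E'
from w import *
D=snap("block1","b.pkl")
r=refit(D,G[2]);print(r)
x=r[1] if r[1] is not None else (470.1,382.4,5,3.04)
togo(x[0],x[1],13,x[3])
E
```

```text
(1, array([471.4431294 , 382.96649829,   5.43308572,   3.04348458]), np.float64(0.9864563450361379))
now [470.4 273.4 205.7] psi 3.045 t 22.48 | turn/fs 0.001 then xyz/fs [0.048 0.546 0.963]
```

Call:
step_arm:
  linear:
    - [0.012, 0.1, 0]
    - [0.014, 0.17, 0]
    - [0.014, 0.17, 0]
    - [0.008, 0.106, 0]
    - [0, 0, 0.1]
    - [0, 0, 0.16]
    - [0, 0, 0.14]
    - [0, 0, 0]
  turn:
    - [0, 0, 0]
    - [0, 0, 0]
    - [0, 0, 0]
    - [0, 0, 0]
    - [0, 0, 0]
    - [0, 0, 0]
    - [0, 0, 0]
    - [0, 0, 0]
  gripper: [0.75, 0.75, 0.75, 0.75, 0.75, 0.75, 0.75, 0.75]

```text
time: 23.15
eef_pos: [470.7, 381.3, 120.9]
tcp_rot: [-0.002, 0.048, 0.999, -0.002]
ft_force: [0.4, 0.1, -1.0]
gripper_width: 63.8
grasp_force: 0.0
```

```bash
python3 - <<'E'
from w import *
D=snap("block1","b.pkl")
r=refit(D,G[2]);print(r);x=r[1];togo(x[0],x[1],13,x[3])
E
```

```text
(2, array([471.76112788, 383.11237027,   4.79893714,   3.04571267]), np.float64(0.9864580728718874))
now [471.9 383.  125.9] psi 3.043 t 23.25 | turn/fs -0.002 then xyz/fs [0.001 0.001 0.564]
```

Call:
step_arm:
  linear:
    - [0, 0, 0.12]
    - [0, 0, 0.16]
    - [0, 0, 0.14]
    - [0, 0, 0.1]
    - [0, 0, 0.04]
    - [0, 0, 0]
    - [0, 0, 0]
  turn:
    - [0, 0, 0]
    - [0, 0, 0]
    - [0, 0, 0]
    - [0, 0, 0]
    - [0, 0, 0]
    - [0, 0, 0]
    - [0, 0, 0]
  gripper: [0.75, 0.75, 0.75, 0.75, 0.75, 0.75, 0.75]

```text
time: 23.83
eef_pos: [472.6, 383.7, 15.2]
tcp_rot: [0.001, 0.05, 0.999, 0.001]
ft_force: [-0.2, 0.0, 0.5]
gripper_width: 64.1
grasp_force: 0.0
```

Call:
step_arm:
  linear:
    - [0, 0, 0]
    - [0, 0, 0]
    - [0, 0, 0]
    - [0, 0, 0]
    - [0, 0, 0]
    - [0, 0, 0]
  turn:
    - [0, 0, 0]
    - [0, 0, 0]
    - [0, 0, 0]
    - [0, 0, 0]
    - [0, 0, 0]
    - [0, 0, 0]
  gripper: [0.4, 0.4, 0.4, 0.4, 0.4, 0.4]

```text
time: 24.33
eef_pos: [472.7, 383.6, 15.3]
tcp_rot: [0.001, 0.051, 0.999, 0.001]
ft_force: [-2.2, -2.6, 14.1]
gripper_width: 43.3
grasp_force: 61.6
```

Call:
step_arm:
  linear:
    - [0, 0, -0.04]
    - [0, 0, -0.1]
    - [0, 0, -0.17]
    - [0, 0, -0.19]
    - [0, 0, -0.19]
    - [0, 0, -0.17]
    - [0, 0, -0.06]
    - [0, 0, 0]
  turn:
    - [0, 0, 0]
    - [0, 0, 0]
    - [0, 0, 0]
    - [0, 0, 0]
    - [0, 0, -0.042]
    - [0, 0, -0.058]
    - [0, 0, -0.058]
    - [0, 0, -0.056]
  gripper: [0.4, 0.4, 0.4, 0.4, 0.4, 0.4, 0.4, 0.4]

```text
time: 25.0
eef_pos: [472.6, 383.8, 202.0]
tcp_rot: [0.002, -0.12, 0.993, 0.002]
ft_force: [0.0, -0.7, -2.4]
gripper_width: 42.7
grasp_force: 61.7
```

Call:
step_arm:
  linear:
    - [0.024, -0.09, 0]
    - [0.046, -0.172, 0]
    - [0.046, -0.172, 0]
    - [0.046, -0.172, 0]
    - [0.046, -0.172, 0]
    - [0.046, -0.172, 0]
    - [0.046, -0.172, 0]
    - [0.046, -0.172, 0]
  turn:
    - [0, 0, 0]
    - [0, 0, 0]
    - [0, 0, 0]
    - [0, 0, 0]
    - [0, 0, 0]
    - [0, 0, 0]
    - [0, 0, 0]
    - [0, 0, 0]
  gripper: [0.4, 0.4, 0.4, 0.4, 0.4, 0.4, 0.4, 0.4]

```text
time: 25.67
eef_pos: [464.6, 113.4, 198.3]
tcp_rot: [0.001, -0.117, 0.993, -0.0]
ft_force: [1.0, -1.6, -2.6]
gripper_width: 43.1
grasp_force: 61.7
```

Call:
step_arm:
  linear:
    - [0.046, -0.172, 0]
    - [0.046, -0.172, 0]
    - [0.046, -0.172, 0]
    - [0.046, -0.172, 0]
    - [0.046, -0.172, 0]
    - [0.046, -0.172, 0]
    - [0.046, -0.172, 0]
    - [0.02, -0.09, 0]
  turn:
    - [0, 0, 0]
    - [0, 0, 0]
    - [0, 0, 0]
    - [0, 0, 0]
    - [0, 0, 0]
    - [0, 0, 0]
    - [0, 0, 0]
    - [0, 0, 0]
  gripper: [0.4, 0.4, 0.4, 0.4, 0.4, 0.4, 0.4, 0.4]

```text
time: 26.33
eef_pos: [457.8, -156.7, 198.0]
tcp_rot: [-0.0, -0.116, 0.993, -0.001]
ft_force: [-0.1, 0.2, -1.7]
gripper_width: 42.9
grasp_force: 61.7
```

Call:
step_arm:
  linear:
    - [0, 0, 0]
    - [0, 0, 0.1]
    - [0, 0, 0.15]
    - [0, 0, 0.15]
    - [0, 0, 0.12]
    - [0, 0, 0.07]
    - [0, 0, 0]
    - [0, 0, 0]
  turn:
    - [0, 0, 0]
    - [0, 0, 0]
    - [0, 0, 0]
    - [0, 0, 0]
    - [0, 0, 0]
    - [0, 0, 0]
    - [0, 0, 0]
    - [0, 0, 0]
  gripper: [0.4, 0.4, 0.4, 0.4, 0.4, 0.4, 0.4, 0.4]

```text
time: 27.0
eef_pos: [459.0, -152.1, 80.1]
tcp_rot: [0.0, -0.118, 0.993, -0.0]
ft_force: [0.2, 0.4, -0.3]
gripper_width: 42.8
grasp_force: 61.6
```

```bash
python3 - <<'E'
from w import *
togo(459.7,-170.7,17,.239+np.pi)
cv2.imwrite("pics/w3.png",robot.capture("wrist"))
E
```

```text
now [ 459.  -152.1   80.1] psi 3.377 t 27.0 | turn/fs -0.002 then xyz/fs [ 0.019 -0.091  0.315]
```

View pics/w3.png

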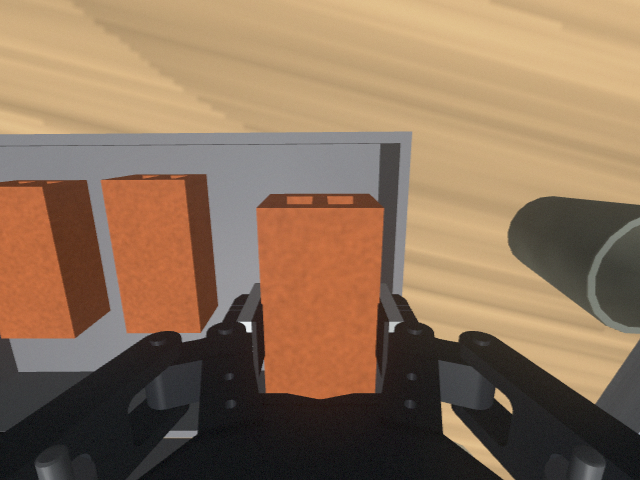

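The two placed blocks lie flat at (50,260) and (160,255), and the held third one is at (320,300). It sits about 18 mm too close to the +y wall, so I'll shift it and then lower.

Call:
step_arm:
  linear:
    - [0.01, -0.04, 0]
    - [0.008, -0.048, 0]
    - [0, 0, 0]
    - [0, 0, 0.07]
    - [0, 0, 0.1]
    - [0, 0, 0.08]
    - [0, 0, 0.04]
    - [0, 0, 0]
  turn:
    - [0, 0, 0]
    - [0, 0, 0]
    - [0, 0, 0]
    - [0, 0, 0]
    - [0, 0, 0]
    - [0, 0, 0]
    - [0, 0, 0]
    - [0, 0, 0]
  gripper: [0.4, 0.4, 0.4, 0.4, 0.4, 0.4, 0.4, 0.4]

```text
time: 27.72
eef_pos: [459.1, -170.2, 20.7]
tcp_rot: [-0.001, -0.117, 0.993, 0.0]
ft_force: [-0.4, 0.8, -2.2]
gripper_width: 43.2
grasp_force: 61.7
```

Call:
step_arm:
  linear:
    - [0, 0, 0.008]
    - [0, 0, 0]
    - [0, 0, 0]
  turn:
    - [0, 0, 0]
    - [0, 0, 0]
    - [0, 0, 0]
  gripper: [0.4, 0.4, 0.4]

```text
time: 27.97
eef_pos: [459.7, -170.5, 20.5]
tcp_rot: [0.0, -0.117, 0.993, -0.0]
ft_force: [-0.2, 0.3, -1.6]
gripper_width: 43.3
grasp_force: 61.7
```

Contact is expected near z = 15.3.

Call:
step_arm:
  linear:
    - [0, 0, 0.01]
    - [0, 0, 0.008]
    - [0, 0, 0.003]
    - [0, 0, 0]
    - [0, 0, 0]
  turn:
    - [0, 0, 0]
    - [0, 0, 0]
    - [0, 0, 0]
    - [0, 0, 0]
    - [0, 0, 0]
  gripper: [0.4, 0.4, 0.4, 0.4, 0.4]

```text
time: 28.38
eef_pos: [459.3, -170.4, 15.5]
tcp_rot: [-0.0, -0.117, 0.993, 0.0]
ft_force: [0.2, -0.4, -2.5]
gripper_width: 42.7
grasp_force: 61.8
```

Call:
step_arm:
  linear:
    - [0, 0, 0.004]
    - [0, 0, 0.003]
    - [0, 0, 0]
  turn:
    - [0, 0, 0]
    - [0, 0, 0]
    - [0, 0, 0]
  gripper: [0.4, 0.4, 0.4]

```text
time: 28.63
eef_pos: [459.4, -170.4, 15.2]
tcp_rot: [0.0, -0.117, 0.993, -0.0]
ft_force: [-8.6, -0.2, 34.0]
gripper_width: 42.8
grasp_force: 65.7
```

Third block is down. I'm releasing, rising above the lid, shutting the fingers and crossing to behind the lid.

Call:
step_arm:
  linear:
    - [0, 0, -0.007]
    - [0, 0, 0]
    - [0, 0, 0]
    - [0, 0, -0.04]
    - [0, 0, -0.12]
    - [0, 0, -0.18]
    - [0, 0, -0.19]
    - [0, 0, -0.19]
  turn:
    - [0, 0, 0]
    - [0, 0, 0]
    - [0, 0, 0]
    - [0, 0, 0]
    - [0, 0, 0]
    - [0, 0, 0]
    - [0, 0, 0]
    - [0, 0, 0]
  gripper: [0.75, 0.75, 0.75, 0.75, 0.75, 0.75, 0.75, 0.75]

```text
time: 29.3
eef_pos: [458.7, -169.7, 161.6]
tcp_rot: [-0.0, -0.118, 0.993, 0.001]
ft_force: [0.6, -0.8, -0.2]
gripper_width: 64.2
grasp_force: 0.0
```

Call:
step_arm:
  linear:
    - [0, 0, -0.19]
    - [0, 0, -0.19]
    - [0, 0, -0.19]
    - [0, 0, -0.12]
    - [0, 0, -0.0]
    - [0, 0, 0]
    - [0, 0, 0]
    - [0, 0, 0]
  turn:
    - [0, 0, 0]
    - [0, 0, 0]
    - [0, 0, 0]
    - [0, 0, 0]
    - [0, 0, 0]
    - [0, 0, 0]
    - [0, 0, 0]
    - [0, 0, 0]
  gripper: [0.4, 0, 0, 0, 0, 0, 0, 0]

```text
time: 29.97
eef_pos: [459.0, -170.3, 296.8]
tcp_rot: [-0.001, -0.117, 0.993, 0.0]
ft_force: [0.2, -0.5, 0.5]
gripper_width: -0.1
grasp_force: 0.0
```

```bash
cp h.py h2.py; cat > m3.py <<'E'
from w import *
exec(open("m2.py").read().split("for th in")[0])
s0=np.array([492,-240,.239,1.475])
r=minimize(f,s0,method="Nelder-Mead",options=dict(initial_simplex=np.vstack([s0]+[s0+d for d in np.diag([5,5,.05,.1])]),maxiter=200))
print(np.round(r.x,3),r.fun/2)
E
python3 m3.py; python3 - <<'E'
from w import *
togo(596,-214.7,290,.239+np.pi);print(robot.sense()["joints"].round(2))
cv2.imwrite("pics/w4.png",np.hstack([cv2.resize(robot.capture("top")[130:370,50:520],(400,300)),cv2.resize(robot.capture("wrist"),(400,300))]))
E
```

```text
scene tote 0.7 [133. 250. 132. 143.]
scene lid 0.79 [163. 250. 104. 136.]
top tote 0.83 [372. 220.  86.  86.]
top lid 0.76 [372. 222.  57.  15.]
[ 4.91060e+02 -2.37739e+02  2.42000e-01  1.46800e+00] -0.6384553273799165
now [ 459.4 -170.3  297.3] psi 3.377 t 30.27 | turn/fs -0.002 then xyz/fs [-0.611 -0.377  0.036]
[ 0.8   0.62 -0.94  1.66  0.54  1.15  1.52]
```

View pics/w4.png

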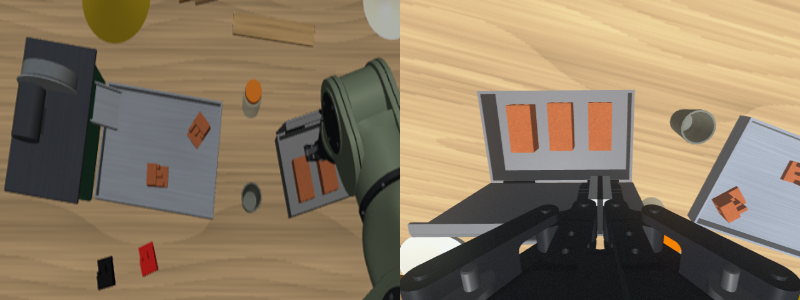

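All three blocks lie in a row in the tote, the offcuts are still in the tray, and the jar, cup and slat are unmoved. I'm crossing behind the lid.

Call:
step_arm:
  linear:
    - [-0.07, -0.042, 0]
    - [-0.13, -0.081, 0]
    - [-0.13, -0.081, 0]
    - [-0.13, -0.081, 0]
    - [-0.11, -0.07, 0]
    - [-0.06, -0.022, 0]
    - [0, 0, 0]
    - [0, 0, 0]
  turn:
    - [0, 0, -0.002]
    - [0, 0, 0]
    - [0, 0, 0]
    - [0, 0, 0]
    - [0, 0, 0]
    - [0, 0, 0]
    - [0, 0, 0]
    - [0, 0, 0]
  gripper: [0, 0, 0, 0, 0, 0, 0, 0]

```text
time: 31.03
eef_pos: [599.7, -213.5, 296.9]
tcp_rot: [-0.0, -0.119, 0.993, 0.0]
ft_force: [-0.6, 0.4, -0.1]
gripper_width: 0.1
grasp_force: 0.0
```

```bash
python3 - <<'E'
from w import *
togo(598,-214.3,205,.239+np.pi);print(robot.sense()["joints"].round(2))
cv2.imwrite("pics/w5.png",np.hstack([cv2.resize(robot.capture("scene")[150:430,100:420],(400,350)),cv2.resize(robot.capture("wrist"),(400,350))]))
E
```

```text
now [ 599.7 -213.5  296.9] psi 3.381 t 31.03 | turn/fs -0.0 then xyz/fs [ 0.009 -0.002  0.459]
[ 0.62  0.85 -0.87  1.09  0.62  1.44  1.67]
```

View pics/w5.png

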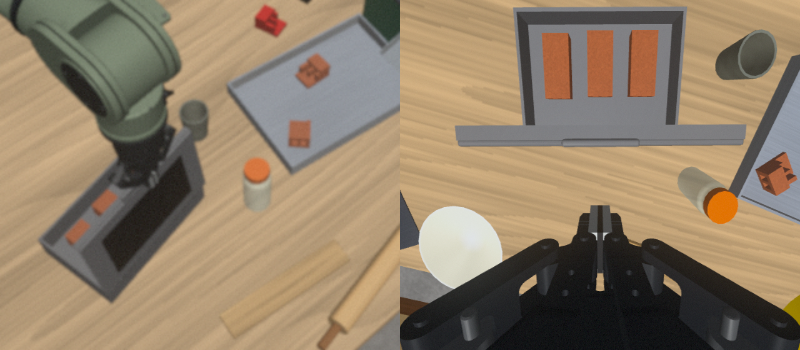

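The fingertips at (600,210) clear the lid's back, whose tab is at (600,143). I'm descending behind it and sweeping the lid over along its arc.

Call:
step_arm:
  linear:
    - [0, 0, 0.08]
    - [0, 0, 0.15]
    - [0, 0, 0.15]
    - [0, 0, 0.06]
    - [0, 0, 0]
    - [0.06, 0, 0]
    - [0.06, 0, 0]
    - [0, 0, 0]
  turn:
    - [0, 0, 0]
    - [0, 0, 0]
    - [0, 0, 0]
    - [0, 0, 0]
    - [0, 0, 0]
    - [0, 0, 0]
    - [0, 0, 0]
    - [0, 0, 0]
  gripper: [0, 0, 0, 0, 0, 0, 0, 0]

```text
time: 31.8
eef_pos: [575.1, -220.6, 211.1]
tcp_rot: [0.0, -0.118, 0.993, -0.001]
ft_force: [0.8, -0.9, 0.3]
gripper_width: 0.1
grasp_force: 0.0
```

Call:
step_arm:
  linear:
    - [0.064, 0, 0.01]
    - [0.064, 0, 0.01]
    - [0.053, 0, 0.017]
    - [0.053, 0, 0.017]
    - [0.05, 0, 0.025]
    - [0.05, 0, 0.025]
    - [0, 0, 0]
  turn:
    - [0, 0, 0]
    - [0, 0, 0]
    - [0, 0, 0]
    - [0, 0, 0]
    - [0, 0, 0]
    - [0, 0, 0]
    - [0, 0, 0]
  gripper: [0, 0, 0, 0, 0, 0, 0]

```text
time: 32.38
eef_pos: [510.6, -236.2, 189.2]
tcp_rot: [-0.0, -0.118, 0.993, -0.0]
ft_force: [-0.2, 0.6, -0.9]
gripper_width: 0.3
grasp_force: 0.0
```

```bash
python3 - <<'E'
from w import *
s=robot.sense();e=s["eef_pos"];d=e[:2]-[492,-240];c,q=np.cos(.239),np.sin(.239)
print(e,"rel hinge corner",d@[c,q]-85-11,d@[-q,c],e[2]-61,s["ft_force"])
E
```

```text
[ 510.61902848 -236.16121372  189.21498104] rel hinge corner -77.00145347016681 -0.67803487654942 128.2149810365825 [-0.20777295  0.56033196 -0.93162028]
```

Call:
step_arm:
  linear:
    - [0.045, 0, 0.032]
    - [0.045, 0, 0.032]
    - [0.04, 0, 0.038]
    - [0.04, 0, 0.038]
    - [0.034, 0, 0.044]
    - [0.034, 0, 0.044]
    - [0, 0, 0]
  turn:
    - [0, 0, 0]
    - [0, 0, 0]
    - [0, 0, 0]
    - [0, 0, 0]
    - [0, 0, 0]
    - [0, 0, 0]
    - [0, 0, 0]
  gripper: [0, 0, 0, 0, 0, 0, 0]

```text
time: 32.97
eef_pos: [464.9, -247.1, 142.8]
tcp_rot: [-0.0, -0.119, 0.993, -0.0]
ft_force: [-0.6, -0.1, -0.5]
gripper_width: -0.3
grasp_force: 0.0
```

```bash
python3 - <<'E'
from w import *
s=robot.sense();e=s["eef_pos"];d=e[:2]-[492,-240];c,q=np.cos(.239),np.sin(.239)
print(e,"rel hinge corner",d@[c,q]-85-11,d@[-q,c],e[2]-61,s["ft_force"])
cv2.imwrite("pics/w6.png",np.hstack([cv2.resize(robot.capture("scene")[200:430,100:330],(400,400)),cv2.resize(robot.capture("top")[170:350,350:530],(400,400))]))
E
```

```text
[ 464.88935976 -247.08393159  142.7956603 ] rel hinge corner -124.01701289930168 -0.4646386171226293 81.79566029845421 [-0.61702121 -0.05982534 -0.45916553]
```

View pics/w6.png

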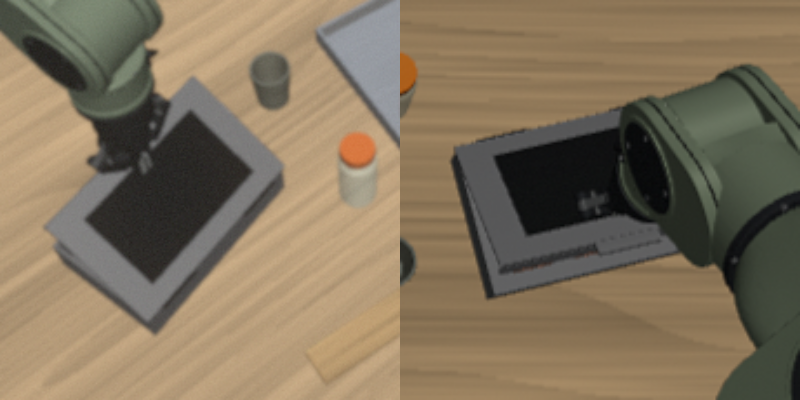

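The lid is following and is now partly down in both views. I'm continuing the arc.

Call:
step_arm:
  linear:
    - [0.027, 0, 0.048]
    - [0.027, 0, 0.049]
    - [0.02, 0, 0.052]
    - [0.019, 0, 0.053]
    - [0.012, 0, 0.053]
    - [0.01, 0, 0.053]
    - [0, 0, 0]
    - [0, 0, 0]
  turn:
    - [0, 0, 0]
    - [0, 0, 0]
    - [0, 0, 0]
    - [0, 0, 0]
    - [0, 0, 0]
    - [0, 0, 0]
    - [0, 0, 0]
    - [0, 0, 0]
  gripper: [0, 0, 0, 0, 0, 0, 0, 0]

```text
time: 33.73
eef_pos: [443.3, -252.0, 81.7]
tcp_rot: [0.0, -0.119, 0.993, -0.0]
ft_force: [-0.6, -0.5, 1.3]
gripper_width: 0.2
grasp_force: 0.0
```

Call:
step_arm:
  linear:
    - [0, 0, 0.025]
    - [0, 0, 0.02]
    - [0, 0, 0.015]
    - [0, 0, 0]
    - [0, 0, 0]
  turn:
    - [0, 0, 0]
    - [0, 0, 0]
    - [0, 0, 0]
    - [0, 0, 0]
    - [0, 0, 0]
  gripper: [0, 0, 0, 0, 0]

```text
time: 34.15
eef_pos: [442.8, -252.0, 69.4]
tcp_rot: [-0.0, -0.119, 0.993, 0.0]
ft_force: [-0.2, -0.9, -1.1]
gripper_width: -0.1
grasp_force: 0.0
```

Call:
step_arm:
  linear:
    - [0, 0, 0.01]
    - [0, 0, 0.01]
    - [0, 0, 0]
    - [0, 0, 0]
  turn:
    - [0, 0, 0]
    - [0, 0, 0]
    - [0, 0, 0]
    - [0, 0, 0]
  gripper: [0, 0, 0, 0]

```text
time: 34.48
eef_pos: [442.9, -252.1, 66.7]
tcp_rot: [0.0, -0.119, 0.993, -0.001]
ft_force: [-8.8, 3.0, 33.7]
gripper_width: -0.0
grasp_force: 16.9
```

Call:
step_arm:
  linear:
    - [0, 0, 0.006]
    - [0, 0, 0]
    - [0, 0, 0]
  turn:
    - [0, 0, 0]
    - [0, 0, 0]
    - [0, 0, 0]
  gripper: [0, 0, 0]

```text
time: 34.73
eef_pos: [443.0, -252.1, 66.4]
tcp_rot: [0.0, -0.119, 0.993, -0.001]
ft_force: [-14.3, 3.1, 58.1]
gripper_width: -0.1
grasp_force: 29.0
```

Call:
step_arm:
  linear:
    - [0, 0, 0.004]
    - [0, 0, 0]
    - [0, 0, 0]
    - [0, 0, 0]
  turn:
    - [0, 0, 0]
    - [0, 0, 0]
    - [0, 0, 0]
    - [0, 0, 0]
  gripper: [0, 0, 0, 0]

```text
time: 35.07
eef_pos: [443.0, -252.2, 66.2]
tcp_rot: [0.001, -0.119, 0.993, -0.001]
ft_force: [-17.5, 4.9, 74.3]
gripper_width: -0.2
grasp_force: 37.1
```

Call:
step_arm:
  linear:
    - [0, 0, -0.02]
    - [0, 0, -0.1]
    - [0, 0, -0.19]
    - [0, 0, -0.19]
    - [0, 0, -0.19]
    - [0, 0, -0.1]
    - [0, 0, 0]
    - [0, 0, 0]
  turn:
    - [0, 0, 0]
    - [0, 0, 0]
    - [0, 0, 0]
    - [0, 0, 0]
    - [0, 0, 0]
    - [0, 0, 0]
    - [0, 0, 0]
    - [0, 0, 0]
  gripper: [0, 0, 0, 0, 0, 0, 0, 0]

```text
time: 35.73
eef_pos: [442.9, -252.4, 222.1]
tcp_rot: [0.0, -0.119, 0.993, -0.001]
ft_force: [-0.4, 0.0, -1.9]
gripper_width: 0.0
grasp_force: 0.0
```

Call:
step_arm:
  linear:
    - [0.0, 0.1, 0]
    - [0, 0.19, 0]
    - [0, 0.19, 0]
    - [0, 0.19, 0]
    - [0, 0.19, 0]
    - [0, 0.1, 0]
    - [0, 0, 0]
    - [0, 0, 0]
  turn:
    - [0, 0, 0]
    - [0, 0, 0]
    - [0, 0, 0]
    - [0, 0, 0]
    - [0, 0, 0]
    - [0, 0, 0]
    - [0, 0, 0]
    - [0, 0, 0]
  gripper: [0, 0, 0, 0, 0, 0, 0, 0]

```text
time: 36.4
eef_pos: [397.1, -65.0, 220.9]
tcp_rot: [-0.001, -0.12, 0.993, 0.0]
ft_force: [-0.3, -0.6, 0.4]
gripper_width: -0.0
grasp_force: 0.0
```

```bash
sed -i 's/239,1.475\]/239,0.03]/' m3.py; python3 m3.py; python3 - <<'E'
from h import *
cv2.imwrite("pics/end.png",np.hstack([cv2.resize(robot.capture("scene")[200:430,100:410],(440,326)),cv2.resize(robot.capture("top")[170:350,350:530],(326,326))]))
print(robot.sense()["time"])
E
```

```text
scene tote 0.84 [126. 258. 139. 134.]
36.65Traceback (most recent call last):
  File "m3.py", line 2, in <module>
    exec(open("m2.py").read().split("for th in")[0])
    ~~~~^^^^^^^^^^^^^^^^^^^^^^^^^^^^^^^^^^^^^^^^^^^^
  File "<string>", line 6, in <module>
IndexError: list index out of range
```

View pics/end.png

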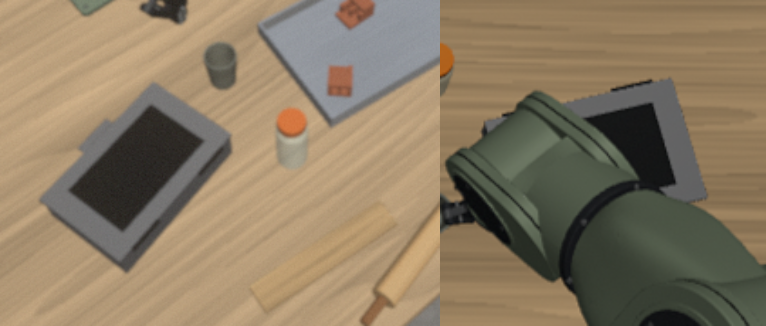

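The lid looks shut, with its tab at the front (100,135 in the left half). To be sure it is fully home I'll press once more, right at the front edge.

Call:
step_arm:
  linear:
    - [0.016, -0.1, 0]
    - [0.025, -0.18, 0]
    - [0.025, -0.18, 0]
    - [0.025, -0.18, 0]
    - [0.025, -0.18, 0]
    - [0.02, -0.143, 0]
    - [0, 0, 0]
    - [0, 0, 0]
  turn:
    - [0, 0, 0]
    - [0, 0, 0]
    - [0, 0, 0]
    - [0, 0, 0]
    - [0, 0, 0]
    - [0, 0, 0]
    - [0, 0, 0]
    - [0, 0, 0]
  gripper: [0, 0, 0, 0, 0, 0, 0, 0]

```text
time: 37.32
eef_pos: [415.9, -260.5, 220.8]
tcp_rot: [-0.0, -0.117, 0.993, 0.001]
ft_force: [-0.1, 0.3, 0.7]
gripper_width: 0.0
grasp_force: 0.0
```

Call:
step_arm:
  linear:
    - [0, 0, 0.1]
    - [0, 0, 0.17]
    - [0, 0, 0.17]
    - [0, 0, 0.14]
    - [0, 0, 0.1]
    - [0, 0, 0.05]
    - [0, 0, 0]
    - [0, 0, 0]
  turn:
    - [0, 0, 0]
    - [0, 0, 0]
    - [0, 0, 0]
    - [0, 0, 0]
    - [0, 0, 0]
    - [0, 0, 0]
    - [0, 0, 0]
    - [0, 0, 0]
  gripper: [0, 0, 0, 0, 0, 0, 0, 0]

```text
time: 37.98
eef_pos: [416.7, -258.7, 76.1]
tcp_rot: [0.0, -0.119, 0.993, 0.0]
ft_force: [-0.0, -0.6, -0.7]
gripper_width: -0.1
grasp_force: 0.0
```

Call:
step_arm:
  linear:
    - [0, 0, 0.02]
    - [0, 0, 0.015]
    - [0, 0, 0.01]
    - [0, 0, 0]
    - [0, 0, 0]
  turn:
    - [0, 0, 0]
    - [0, 0, 0]
    - [0, 0, 0]
    - [0, 0, 0]
    - [0, 0, 0]
  gripper: [0, 0, 0, 0, 0]

```text
time: 38.4
eef_pos: [416.6, -259.3, 67.0]
tcp_rot: [0.0, -0.119, 0.993, -0.0]
ft_force: [-0.9, 0.2, 6.5]
gripper_width: -0.0
grasp_force: 3.4
```

Call:
step_arm:
  linear:
    - [0, 0, 0.006]
    - [0, 0, 0]
    - [0, 0, 0]
  turn:
    - [0, 0, 0]
    - [0, 0, 0]
    - [0, 0, 0]
  gripper: [0, 0, 0]

```text
time: 38.65
eef_pos: [416.7, -259.3, 66.6]
tcp_rot: [0.0, -0.119, 0.993, -0.001]
ft_force: [-7.7, 0.7, 32.5]
gripper_width: 0.5
grasp_force: 15.9
```

The lid's face is level, first touching at 67 mm at the edge and reading 66.7 mm under load further in. One last firm press, then I'll withdraw.

Call:
step_arm:
  linear:
    - [0, 0, 0.006]
    - [0, 0, 0.003]
    - [0, 0, 0]
    - [0, 0, 0]
  turn:
    - [0, 0, 0]
    - [0, 0, 0]
    - [0, 0, 0]
    - [0, 0, 0]
  gripper: [0, 0, 0, 0]

```text
time: 38.98
eef_pos: [416.8, -259.4, 66.2]
tcp_rot: [0.001, -0.119, 0.993, -0.002]
ft_force: [-14.8, 4.4, 68.4]
gripper_width: 0.3
grasp_force: 34.6
```

Call:
step_arm:
  linear:
    - [0, 0, -0.02]
    - [0, 0, -0.1]
    - [0, 0, -0.19]
    - [0, 0, -0.19]
    - [0, 0, -0.19]
    - [0, 0, -0.1]
    - [0, 0, 0]
    - [0, 0, 0]
  turn:
    - [0, 0, 0]
    - [0, 0, 0]
    - [0, 0, 0]
    - [0, 0, 0]
    - [0, 0, 0]
    - [0, 0, 0]
    - [0, 0, 0]
    - [0, 0, 0]
  gripper: [0, 0, 0, 0, 0, 0, 0, 0]

```text
time: 39.65
eef_pos: [416.6, -259.4, 222.3]
tcp_rot: [0.001, -0.119, 0.993, -0.001]
ft_force: [-0.5, -0.3, -1.3]
gripper_width: -0.1
grasp_force: 0.0
```

```bash
python3 - <<'E'
from cell import robot
robot.capture("scene")
print([ (t,[(round(d["conf"],2),[round(v) for v in d["rect"]]) for d in robot.search_frame(t,"scene")][:4]) for t in("tote","jar","cup","slat","offcut1","block1")])
print(robot.sense()["time"],robot.close_job())
E
```

```text
[('tote', [(0.75, [130, 258, 135, 133]), (0.67, [128, 256, 135, 130])]), ('jar', [(0.76, [294, 278, 21, 39])]), ('cup', [(0.76, [246, 234, 22, 31])]), ('slat', [(0.88, [276, 345, 104, 74])]), ('offcut1', [(0.95, [331, 129, 24, 24]), (0.91, [304, 154, 24, 26]), (0.86, [332, 246, 19, 21]), (0.63, [339, 193, 26, 28])]), ('block1', [(0.36, [274, 345, 108, 73])])]
the job is handed in; nothing more can be done
40.0 None
```

The job was handed in at 40 s: all three blocks lie flat in a single layer in the tote, the lid is closed and pressed home (about 70 N), and the offcuts, jar, cup and slat are where they were.

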